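# Load two clay pots into the sloped packing lane and signal it full

## Robot

A 6-joint arm with a two-finger parallel gripper is mounted at the origin on the work surface. World frame = base frame: x ahead of the robot, y to its left, z up, the work surface at z = 0. Lengths are in m, angles in rad, forces in N, time in s.
With the tool pointing down it reaches from about 0.35 to 0.775 m from the base axis. Payload 5.5 kg.
Tool frame: the origin (TCP) lies midway between the tips of the shut fingers; the grasp point (between the pads) lies 19 mm behind it; z points along the fingers, y is the direction in which the jaws open and shut (so a half turn about z gives the same grasp; the last joint's range is limited). The gripper opens to 85 mm and grips with 20 to 120 N. Pads are 22 mm wide; open, the fingers measure 114 mm over their backs; the gripper's body (76 mm by 85 mm) begins 54 mm behind the grasp point. The pads swing forward as they close: fully open they stand 13 mm farther back than shut.
Start: joints at [0.974, 0.313, 0.046, 1.304, 0, 1.431], TCP at [0.254, 0.516, 0.231] pointing down, gripper open.
Joint ranges: [-2.76, 2.76], [-0.86, 1.69], [-1.03, 1.26], [-2.2, 2.34], [-1.47, 1.5], [-3.14, 3.14]. Speed limits (rad/s): [2.57, 2.57, 3.14, 3.14, 3.14, 3.14].

## Interface

Orientations are given as a unit quaternion [w, x, y, z].
In Python, from workcell import env gives the robot as it stands.
- The arm moves only by the shell command python3 -m creep 'ROWS' [OPENING] [FORCE]. ROWS is JSON, a list of rows, each a list of 6 numbers: the shift along the tool's x, y, z in m, then the turn, a rotation vector about the tool's x, y, z in degrees. A call has exactly 8 rows; each row is the pose to reach, as a shift and turn from the pose commanded when the call began, along the tool's axes at that moment; what a row does not reach only later rows make up. A row lasts 1/10 s, in which the tool goes at most 50 mm and 8.59 degrees, less where a joint would pass 70% of its speed; a pose out of reach is approached as far as the arm can. A call with a gripper value outside its range is refused whole. OPENING is the finger opening in m, from 0 to 0.0854, set as the call begins (- or left out, the last holds). The fingers move at their own pace and stop on an object; FORCE is the grip in N (left out, the last holds). Time passes only in rows, so rows that repeat a pose let the fingers close, or fill a call up. It gives the time, the measured TCP pose, the force and the opening at its end, in the units of the state.
- env.get_state(): the state, without advancing time (a new reading comes with each control period).
- env.read_camera(name): name is "scene" or "top" or "wrist"; returns (picture, depth): 480x640x3 uint8, blue, green, red; 480x640 float32, m along the optical axis (not along the pixel's ray), 0 where there is no reading.
- env.camera_params(name): a dict with "fx", "fy", "cx", "cy" (pixels), "k1" (the pictures are not rectified: a ray, as slopes to the right and down, at radius r is drawn at 1 + k1 r^2 times it, then the intrinsics apply), "position" and "orientation" of the camera in the world. Camera axes: x right, y up, looking along -z (the intrinsics and any distortion apply to the point x, -y, -z); pixel columns grow to the right and rows downward; lengths in m; the calibration is good to about 2 mm. A picture is of the moment at which its call begins: read the wrist's pose just before it. camera_params takes no time and is no camera call; for the wrist camera it gives the pose at the moment of the call.
- env.hand_in(): hands the job in, once; it reports no verdict.
The state is a dict: "clock": time; "joint_pos": joint angles; "qvel": joint speeds; "tau": joint torques, N m; "tcp_pos": TCP position; "orientation": TCP orientation; "wrist_force": force on the tool from outside, world axes, zero at the start; "ft_torque": the same for the moment, N m; "finger_gap": finger opening in m.
Only numpy, scipy, OpenCV 4.12 (cv2) and the standard library are available. Lean on these libraries where they do the work, as an engineer would, in place of code of your own. Each camera call takes 0.05 s, during which the arm holds its last target. There are 200 camera calls.

## Task

Load the two plain brown rectangular pots, upright and lengthwise, into the open upper part of the sloped lane, each set down flat on the bed and not dropped: first the long one, which must end right against the rubber stop, then the short one, right against the long one; push a pot down if it hangs up. Then slide the steel cover on the call box aside, press the black button all the way down, let it come back up, and slide the cover fully shut again. Leave the other ware and tools where they are.

Things in the scene. Friction and masses are not known exactly. Their poses are not given: they have to be found in the camera images.
- long_pot: the longer unglazed dark brown rectangular clay pot, open on top, 120 (own x) x 60 (own y) x 70 mm high, walls 7 mm thick, upright outer faces, four small corner feet, a flower twig in relief on the long sides; about 0.4 kg (may differ by a quarter). Origin: centre of the underside; z up out of its mouth. It stands loose and upright on the table.
- short_pot: the shorter unglazed dark brown rectangular clay pot, same make, 85 (own x) x 60 (own y) x 70 mm high, walls 7 mm; about 0.3 kg (may differ by a quarter). Origin: centre of the underside; z up out of its mouth. Loose and upright on the table; the two pots change places from start to start.
- lane: sloped flow lane, fixed: aluminium bed dropping 25 degrees towards the robot, between side guides 72 mm apart inside and 16 mm high, ending low in a black rubber stop 40 mm high. Origin: on the bed, mid-width, at the stop's face; x up the bed (ends at 290 mm), y across, z square out of the bed. From x = 8 to 101 mm a cage of 7 mm wire spans it: 86 mm free height, 85 mm between its legs.
- lane_infeed (a point): point on the bed, mid-width, 190 mm up from the stop, in the open part of the lane above the cage. There is room to come down here square to the bed with a pot, but the cross beam above leaves none for a gripper held plumb. Dust makes the bed's friction uncertain (0.3 to 0.52): a pot let go slides down by itself, or hangs up and must be pushed down the bed (a few N).
- rack_beam (a point): centre of the underside of the rack's fixed steel cross beam over the lane, 295 mm above the table. The beam is level, 300 mm wide across the lane (lane's y), 24 mm thick along it and 50 mm high; at each end a plumb post 24 x 20 mm, its centre 140 mm off the lane's middle, runs down to the table.
- call_box: fixed grey control box beside the lane, 190 (own x) x 106 (own y) x 60 mm, origin: centre of its underside, z up; own x points roughly away from the robot. Two side strips (inside faces 92 mm apart) carry the cover's plate 81 mm above the table. The box, the button and the cover turn together.
- call_button_top (a point): centre of the top of the black round push button, 36 mm across, on the box 47 mm from its centre towards own -x, top 78 mm above the table; hidden under the cover when that is shut.
- call_button (a joint): travel of the button, 0 = up, 0.006 m = fully down (about 5 N at full travel; it springs back).
- cover (a joint): travel of the steel dust cover, a plate 86 x 106 x 4 mm that slides along the call box's own +x: 0 = shut, over the button; 0.085 m = fully open, end stop. It runs stiffly (about 1.5 N) and stays where it is left.
- cover_tab (a point): centre of the top edge of the upright steel tab in the middle of the cover, by which it is pinched: 40 (box's x) x 14 (box's y) mm, 33 mm tall above the plate; this top is 118 mm above the table and moves with the cover.
- glazed_cup: bystander: square green-glazed cup with tan rim, 74 x 74 x 75 mm, loose. Origin: centre of the underside.
- round_pot: bystander: round terracotta pot, 84 mm across, 65 mm high, loose. Origin: centre of the underside.
- brush: bystander: hand brush lying on the table, loose.
- scraper: bystander: scraper with a handle lying on the table, loose.
- glaze_jar: bystander: white jar with black lid, 70 mm across, 90 mm high, loose. Origin: centre of the underside.
- rubbing_brick: bystander: grey rubbing brick, 100 x 50 x 30 mm, loose. Origin: centre of the underside.
Things that resemble listed ones, but are neither listed nor needed, are in the scene too. What is shaped like the short_pot but pink is not meant.

How it is judged:
On the way, in this order (a step that is already met when the one before it is completed fails the run):
1. the long pot lies flat in the lane against the rubber stop (x of long_pot in the frame of lane between 0.054 and 0.066 m and y of long_pot in the frame of lane between -0.012 and 0.012 m and z of long_pot in the frame of lane between -0.006 and 0.006 m and angle between the z axis of long_pot and the z axis of lane, either way round below 0.14 rad and angle between the x axis of long_pot and the x axis of lane, either way round below 0.2 rad and angle between long_pot's own z axis and vertical below 1 rad), for 0.2 s.
2. the short pot lies flat in the lane against the long pot (all of step 1 and x of short_pot in the frame of lane between 0.1545 and 0.1725 m and y of short_pot in the frame of lane between -0.012 and 0.012 m and z of short_pot in the frame of lane between -0.006 and 0.006 m and angle between the z axis of short_pot and the z axis of lane, either way round below 0.14 rad and angle between the x axis of short_pot and the x axis of lane, either way round below 0.2 rad and angle between short_pot's own z axis and vertical below 1 rad), for 0.2 s.
3. the button is pressed all the way down (value of joint call_button above 0.0048 m and value of joint cover above 0.03 m), for 0.05 s.
4. the cover is shut again (value of joint cover below 0.005 m), for 0.2 s.
At the end, for the whole second after the job is handed in: The long pot stands flat in the lane within 6 mm of the rubber stop, the short pot flat behind it within 10 mm of where it touches the long one (long axes along the lane within 11 degrees, bases within 8 degrees and 6 mm of the bed), both at rest; the button is up and the cover is shut within 5 mm (all of step 2 and value of joint cover below 0.005 m and value of joint call_button below 0.002 m and linear speed of each of long_pot, short_pot below 0.02 m/s).
It fails at once if a pot is dropped, flung or let run faster than 1.1 m/s ((contact force between long_pot and the fingers below 0.05 N and linear speed of long_pot above 1.1 m/s) or (contact force between short_pot and the fingers below 0.05 N and linear speed of short_pot above 1.1 m/s)).
It fails at once if a pot is tipped over (angle between any of long_pot, short_pot's own z axis and vertical above 1 rad).
It fails at once if a pot is let go in the lane while its base is more than 10 degrees off the bed, instead of set down flat ((contact force between long_pot and the fingers below 0.05 N and x of long_pot in the frame of lane between 0.02 and 0.32 m and y of long_pot in the frame of lane between -0.06 and 0.06 m and z of long_pot in the frame of lane below 0.1 m and angle between the z axis of long_pot and the z axis of lane, either way round above 0.175 rad) or (contact force between short_pot and the fingers below 0.05 N and x of short_pot in the frame of lane between 0.02 and 0.32 m and y of short_pot in the frame of lane between -0.06 and 0.06 m and z of short_pot in the frame of lane below 0.1 m and angle between the z axis of short_pot and the z axis of lane, either way round above 0.175 rad)).
It fails at once if a bystander (cup, round pot, brush, scraper, jar, brick) is moved more than 30 mm (distance of any of glazed_cup, round_pot, brush, scraper, glaze_jar, rubbing_brick from where it was at the start of the episode above 0.03 m).
It also fails if it takes over 72 s, if anything falls off the work surface, if the arm or the gripper's body presses on something with over 40 N, if the wrist force passes 120 N, or if a joint passes its speed limit or range.

## Working session

There is one attempt and no reset: what is moved stays moved. The work goes in short steps, Python scripts to look and compute and a shell command to move; the robot and the scene stay as the last step left them, time stands still between calls to the robot, and variables do not carry over. Pictures are saved under pics/ and viewed, about 8 in all and at most 12, crops included, and the job is handed in when it is done.

```bash
ls; mkdir -p pics; cat > h.py <<'E'
import numpy as np, cv2
from scipy.spatial.transform import Rotation as R
from workcell import env
def rot(q): return R.from_quat([q[1],q[2],q[3],q[0]])
def snap(n,tag):
    p=env.camera_params(n); im,d=env.read_camera(n)
    cv2.imwrite(f'pics/{tag}.png',im); np.savez(f'pics/{tag}.npz',im=im,d=d,p=np.array(p,dtype=object)); return im,d,p
def load(tag):
    z=np.load(f'pics/{tag}.npz',allow_pickle=True); return z['im'],z['d'],z['p'].item()
def rays(uv,p):
    uv=np.asarray(uv,float).reshape(-1,2)
    x=(uv[:,0]-p['cx'])/p['fx']; y=(uv[:,1]-p['cy'])/p['fy']
    a,b=x.copy(),y.copy()
    for _ in range(20):
        s=1+p['k1']*(a*a+b*b); a,b=x/s,y/s
    return np.c_[a,-b,-np.ones_like(a)]
def cloud(uv,dep,p):   # points from depth
    return rot(p['orientation']).apply(rays(uv,p)*np.asarray(dep).reshape(-1,1))+p['position']
def plane(uv,z,p):
    d=rot(p['orientation']).apply(rays(uv,p)); o=np.array(p['position'])
    return o+d*((z-o[2])/d[:,2])[:,None]
def full(tag):
    im,d,p=load(tag); v,u=np.mgrid[0:480,0:640]
    P=cloud(np.c_[u.ravel(),v.ravel()],d.ravel(),p).reshape(480,640,3); P[d==0]=np.nan
    return im,P
E
python3 - <<'E'
from h import *
for n in('scene','top'):
    im,d,p=snap(n,n+'0'); print(n,p,(d>0).mean())
print(env.get_state())
E
```

```text
pics
scene {'fx': 568.4030160195309, 'fy': 568.4030160195309, 'cx': 320.6684018393019, 'cy': 246.9642241997052, 'k1': -0.12922361410249797, 'position': array([ 0.96721968, -0.69828235,  1.65115876]), 'orientation': array([0.90330697, 0.25300329, 0.09023462, 0.33449001])} 0.9960774739583333
top {'fx': 525.5150120940692, 'fy': 525.5150120940692, 'cx': 321.8329281051832, 'cy': 231.84210616533105, 'k1': 0.021889054688927417, 'position': array([ 0.21106445, -0.02356354,  1.81279327]), 'orientation': array([-0.69912406, -0.04692803,  0.04597829,  0.71197564])} 0.9959537760416667
{'clock': 0.1, 'joint_pos': array([9.74403378e-01, 3.13920324e-01, 4.50769797e-02, 1.30359868e+00,
       2.19450936e-05, 1.43121081e+00]), 'qvel': array([-0.00047623, -0.00162667,  0.00349192,  0.00095991, -0.00072708,
        0.00073754]), 'tau': array([ 2.71379613e-03, -4.81724918e+01,  2.99243885e+01,  1.27058389e-02,
       -9.04857075e-05,  5.88062207e-06]), 'tcp_pos': array([0.25335756, 0.51565955, 0.23049449]), 'orientation': array([-3.06249793e-04,  2.26422917e-01,  9.74028740e-01, -7.63814452e-04]), 'wrist_force': array([-0.77006315, -0.52438953, -0.65485232]), 'ft_torque': array([ 0.02299478,  0.04989163, -0.01400503]), 'finger_gap': 0.08550606294120724}
```

View pics/top0.png

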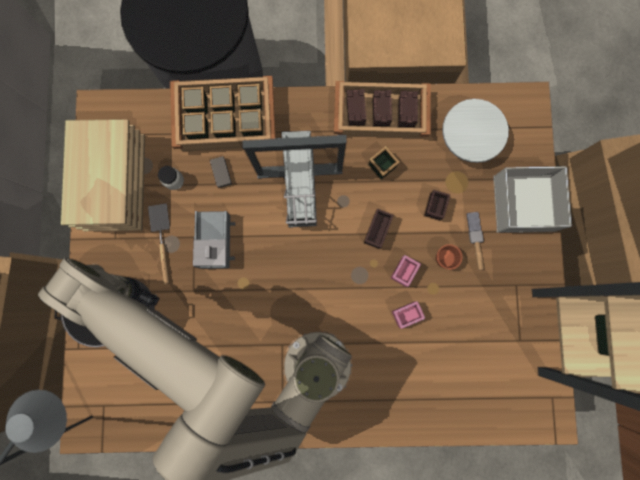

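View pics/scene0.png

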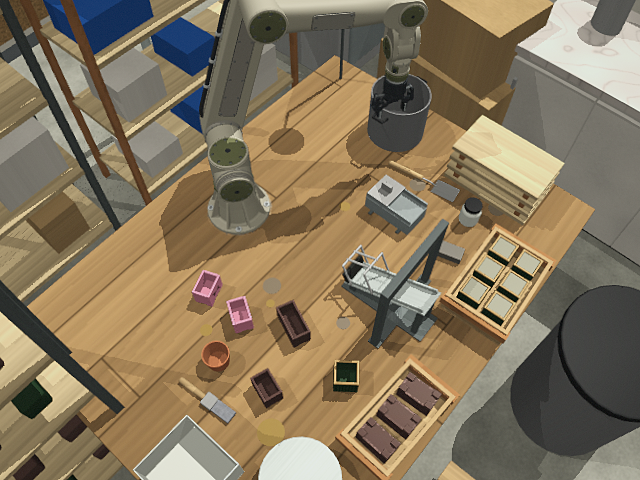

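The top view shows the long pot at about (378,229) and the short pot at (437,206). The lane runs from (300,135) to (300,225), with the beam at row 145 and the call box at (211,240). Candidates for the brown rectangular pots:
- Free brown pots at (378,229) and (437,206). These fit, being dark brown, loose and upright.
- Pink pots at (406,270) and (408,315). These are the wrong colour.
- Crated dark pots at (355–410,105). These are in a tray, not loose on the table.

Next I'll measure and crop.

```bash
python3 - <<'E'
from h import *
im,P=full('top0'); im2,P2=full('scene0')
tot=[]
for nm,im_,P_,boxes in(('top',im,P,{'long':(355,200,400,258),'short':(420,185,455,228)}),('scene',im2,P2,{'long':(270,290,318,352),'short':(245,362,290,410)})):
  hsv=cv2.cvtColor(im_,cv2.COLOR_BGR2HSV)
  for k,(a,b,c,d) in boxes.items():
    Q=P_[b:d,a:c].reshape(-1,3); H=hsv[b:d,a:c].reshape(-1,3)
    m=(Q[:,2]>.06)&(Q[:,2]<.08)
    q=Q[m]; r=cv2.minAreaRect((q[:,:2]*1000).astype(np.float32)); print(nm,k,m.sum(),np.median(q[:,2]),r)
# lane points
for nm,P_ in(('top',P),('scene',P2)):
  i=(P_[...,0]>.4)&(P_[...,0]<.85)&(P_[...,1]>-.15)&(P_[...,1]<.25)&(P_[...,2]>.27)
  q=P_[i]; print(nm,'beam',i.sum(),np.percentile(q,[2,50,98],axis=0).round(3).tolist(), cv2.minAreaRect((q[:,:2]*1000).astype(np.float32)))
  i=(P_[...,0]>.3)&(P_[...,0]<.7)&(P_[...,1]>.2)&(P_[...,1]<.5)
  for lo,hi in((.055,.066),(.07,.092),(.11,.125)):
    j=i&(P_[...,2]>lo)&(P_[...,2]<hi); q=P_[j]
    if j.sum()>3:
      vv,uu=np.where(j); print(nm,lo,j.sum(),uu.min(),uu.max(),vv.min(),vv.max(),np.median(q,0),cv2.minAreaRect((q[:,:2]*1000).astype(np.float32)))
for v in range(120,236,6):
  print(v,[tuple((P[v,u]*1000).round().astype(int)) for u in (290,300,308)])
c1=cv2.resize(im[80:280,160:460],(800,533),interpolation=cv2.INTER_CUBIC); cv2.imwrite('pics/c1.png',c1)
E
```

```text
top long 219 0.06926890974339339 ((453.819091796875, -213.04684448242188), (60.31637191772461, 120.9803466796875), 67.7098159790039)
top short 205 0.06893585168160987 ((531.96875, -414.99224853515625), (63.18610763549805, 87.11422729492188), 69.60111999511719)
scene long 304 0.06908369927723212 ((452.2002868652344, -214.15725708007812), (61.80474853515625, 126.25032806396484), 68.14241790771484)
scene short 263 0.0680968132202564 ((533.7534790039062, -415.6691589355469), (61.90612030029297, 90.73524475097656), 71.72103881835938)
top beam 1335 [[0.655, -0.092, 0.29], [0.665, 0.052, 0.342], [0.684, 0.197, 0.351]] ((670.8804931640625, 52.99980163574219), (27.23432731628418, 298.9077453613281), 2.001101493835449)
top 0.055 741 167 227 167 267 [0.47297543 0.35301374 0.06015537] ((509.47125244140625, 378.38043212890625), (385.6815490722656, 156.61276245117188), 20.39592170715332)
top 0.07 1016 165 254 166 266 [0.39786135 0.36311135 0.08432857] ((499.1671142578125, 359.99151611328125), (299.0372009277344, 333.14892578125), 86.67049407958984)
top 0.11 59 205 253 167 257 [0.37987742 0.3492497
[... 2924 characters left out ...]
]
210 [(np.int64(519), np.int64(83), np.int64(60)), (np.int64(520), np.int64(49), np.int64(54)), (np.int64(518), np.int64(22), np.int64(64))]
216 [(np.int64(499), np.int64(83), np.int64(61)), (np.int64(501), np.int64(50), np.int64(45)), (np.int64(501), np.int64(23), np.int64(39))]
222 [(np.int64(467), np.int64(79), np.int64(135)), (np.int64(467), np.int64(47), np.int64(127)), (np.int64(474), np.int64(22), np.int64(84))]
228 [(np.int64(467), np.int64(88), np.int64(-7)), (np.int64(466), np.int64(52), np.int64(1)), (np.int64(466), np.int64(25), np.int64(-4))]
234 [(np.int64(444), np.int64(87), np.int64(14)), (np.int64(444), np.int64(53), np.int64(1)), (np.int64(443), np.int64(25), np.int64(9))]
```

View pics/c1.png

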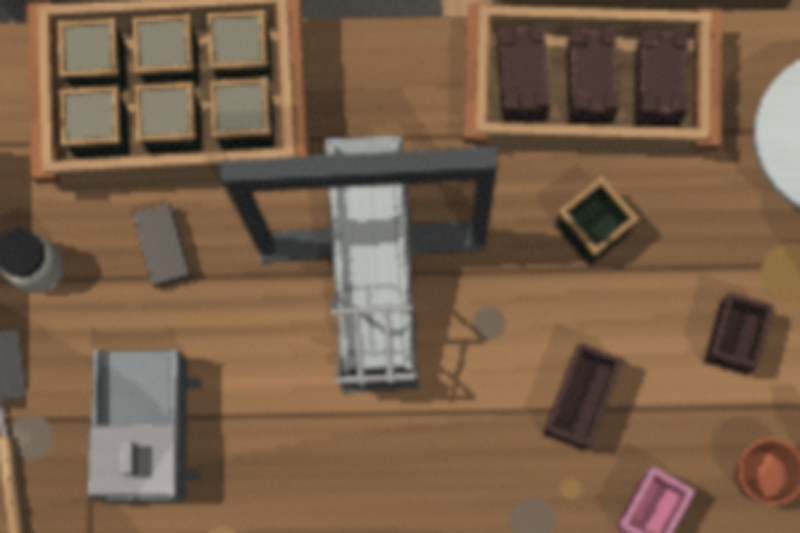

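The crop confirms it: the loose brown pots are at crop (583,395), long, and (738,333), short. Both match in size (121x60 and 87x62 mm) and height (69 mm). Now the lane and box.

```bash
python3 - <<'E'
from h import *
for t in('top0','scene0'):
  im,P=full(t); Q=P.reshape(-1,3)
  q=Q[(abs(Q[:,0]-.671)<.05)&(Q[:,1]>-.13)&(Q[:,1]<.23)&(Q[:,2]>.335)&(Q[:,2]<.36)]
  r=np.polyfit(q[:,1],q[:,0],1); yaw=-np.degrees(np.arctan(r[0])); print(t,'beam',q.mean(0),np.ptp(q[:,1]),'yaw',yaw)
  m=(Q[:,0]>.58)&(Q[:,0]<.645)&(abs(Q[:,1]-.05)<.018)&(Q[:,2]>.05)&(Q[:,2]<.16); b=Q[m]
  A=np.c_[b[:,:2],np.ones(len(b))]; c=np.linalg.lstsq(A,b[:,2],rcond=None)[0]
  print('bed plane',c,np.degrees(np.arctan(np.hypot(*c[:2]))),'dir',np.degrees(np.arctan2(c[1],c[0])),'rms',np.std(A@c-b[:,2]), 'z@.62,.05',(c@[.62,.05,1]), b.mean(0), 'const-slope z@.62', (b[:,2]-np.tan(np.radians(25))*(b[:,0]-.62)).mean())
  # lane strip points above table: lateral extents by x-slab
  for x in np.arange(.5,.76,.02):
    s=Q[(abs(Q[:,0]-x)<.01)&(abs(Q[:,1]-.05)<.08)]
    zb=(b[:,2]-np.tan(np.radians(25))*(b[:,0]-.62)).mean()+np.tan(np.radians(25))*(s[:,0]-x+x-.62)
    h=s[:,2]-zb; k=s[(h>-.004)&(h<.028)]; g=s[(h>.010)&(h<.022)]
    if len(k): print(round(x,2),len(k),'y',np.percentile(k[:,1],[1,99]).round(4),'mid',np.percentile(k[:,1],[1,99]).mean().round(4),'guides',np.sort(g[:,1]).round(3).tolist()[:3],np.sort(g[:,1]).round(3).tolist()[-3:])
  # box
  s=Q[(Q[:,0]>.3)&(Q[:,0]<.56)&(Q[:,1]>.26)&(Q[:,1]<.44)]
  for lo,hi in((.056,.064),(.08,.09),(.108,.125)):
    k=s[(s[:,2]>lo)&(s[:,2]<hi)]; print('box',lo,len(k),np.median(k,0).round(4),cv2.minAreaRect((k[:,:2]*1000).astype(np.float32)))
E
```

```text
top0 beam [0.6701093  0.05276984 0.34428569] 0.29784374944267966 yaw 1.9037802451940415
bed plane [ 0.45481516 -0.0029151  -0.17901593] 24.457204126282843 dir -0.3672274624259144 rms 0.004493977584661203 z@.62,.05 0.10282372128811429 [0.61272338 0.04952091 0.0995156 ] const-slope z@.62 0.10290874437368748
0.5 110 y [-0.0011  0.0924] mid 0.0457 guides [-0.001, -0.001, 0.002] [0.086, 0.087, 0.09]
0.52 120 y [0.0026 0.0934] mid 0.048 guides [0.008, 0.008, 0.008] [0.089, 0.089, 0.089]
0.54 119 y [0.0048 0.0925] mid 0.0486 guides [0.008, 0.008, 0.008] [0.088, 0.089, 0.089]
0.56 74 y [0.0044 0.0916] mid 0.048 guides [0.007, 0.007, 0.007] [0.088, 0.088, 0.09]
0.58 144 y [0.0049 0.0944] mid 0.0497 guides [0.003, 0.007, 0.01] [0.093, 0.094, 0.096]
0.6 150 y [0.0065 0.0935] mid 0.05 guides [0.009, 0.009, 0.01] [0.092, 0.092, 0.093]
0.62 147 y [0.006  0.0961] mid 0.0511 guides [0.009, 0.009, 0.012] [0.092, 0.092, 0.092]
0.64 154 y [0.009  0.0951] mid 0.0521 guides [0.011, 0.012, 0.012] [0.091, 0.093, 0.094]
0.66 138 y [0.0083 0.0974] mid 0.0529 guides [0.011, 0.011, 0.011] [0.093, 0.093, 0.094]
[... 1801 characters left out ...]
0.01] [0.095, 0.095, 0.097]
0.7 158 y [0.0086 0.0961] mid 0.0524 guides [0.009, 0.01, 0.01] [0.096, 0.096, 0.097]
0.72 174 y [0.0087 0.0976] mid 0.0531 guides [0.01, 0.011, 0.011] [0.097, 0.098, 0.1]
0.74 166 y [0.0088 0.0953] mid 0.052 guides [0.011, 0.012, 0.012] [0.094, 0.095, 0.099]
box 0.056 502 [0.4651 0.3458 0.0595] ((429.7776794433594, 346.32757568359375), (110.45263671875, 189.88619995117188), 89.69296264648438)
box 0.08 477 [0.3922 0.3387 0.0842] ((428.40216064453125, 347.11767578125), (114.4393310546875, 182.19606018066406), 89.40670776367188)
box 0.108 51 [0.3818 0.3484 0.1143] ((381.72039794921875, 349.5737609863281), (39.119224548339844, 18.160194396972656), 2.1349337100982666)
```

```bash
cat >> h.py <<'E'
LYAW=np.radians(1.8); T=np.radians(25); L0=np.array([.497,.0456,.0457])   # lane origin
LX=np.array([np.cos(LYAW)*np.cos(T),np.sin(LYAW)*np.cos(T),np.sin(T)]); LY=np.array([-np.sin(LYAW),np.cos(LYAW),0]); LN=np.cross(LX,LY)
def lane(x,y,n): return L0+x*LX+y*LY+n*LN
def down(yawdeg):   # jaw axis direction
    a=np.radians(yawdeg); y=np.array([np.cos(a),np.sin(a),0]); z=np.array([0,0,-1.]); return np.c_[np.cross(y,z),y,z]
RL=np.c_[-LX,LY,-LN]
def go(pos,Rm):
    s=env.get_state(); R0=rot(s['orientation']).as_matrix()
    print('shift',(R0.T@(np.array(pos)-s['tcp_pos'])).round(4),'turn',np.degrees(R.from_matrix(R0.T@Rm).as_rotvec()).round(2),'| tcp',s['tcp_pos'].round(4),'gap',round(s['finger_gap'],4),'F',s['wrist_force'].round(1),'t',s['clock'])
E
python3 - <<'E'
from h import *
print(np.linalg.det(RL), lane(.137,0,0))
p=env.camera_params('wrist'); s=env.get_state(); R0=rot(s['orientation']).as_matrix()
print('cam in tool',R0.T@(p['position']-s['tcp_pos']), R0.T@rot(p['orientation']).as_matrix())
go([.453,-.2135,.16],down(67.8))
E
```

```text
1.0000000000000002 [0.6211029  0.04950009 0.1035987 ]
cam in tool [ 0.07850403 -0.00085875 -0.14210801] [[-8.60610561e-04  9.52232333e-01  3.05373285e-01]
 [ 9.99999610e-01  8.80061799e-04  7.39649671e-05]
 [-1.98315530e-04  3.05373230e-01 -9.52232719e-01]]
shift [-0.5008 -0.5662  0.0713] turn [-0.09 -0.02 -3.97] | tcp [0.2534 0.5157 0.2305] gap 0.0855 F [-0.8 -0.5 -0.7] t 0.1
```

```bash
python3 -m creep '[[-0.03,-0.035,0,0,0,0],[-0.06,-0.07,0,0,0,0],[-0.095,-0.105,0,0,0,-1],[-0.13,-0.14,0,0,0,-2],[-0.16,-0.18,0,0,0,-3],[-0.19,-0.215,0,0,0,-4],[-0.225,-0.25,0,0,0,-4],[-0.255,-0.285,0,0,0,-4]]' 0.085 40
python3 -c "
from h import *
go([.453,-.2135,.16],down(67.8))"
```

```text
clock: 0.9
tcp_pos: [0.3569, 0.146, 0.2312]
orientation: [0.0, 0.192, 0.981, 0.0]
wrist_force: [1.4, -0.8, -0.0]
finger_gap: 0.0848
shift [-0.2245 -0.2967  0.0712] turn [0.01 0.02 0.04] | tcp [0.3569 0.146  0.2312] gap 0.0848 F [ 1.4 -0.8 -0. ] t 0.9
```

```bash
python3 -m creep '[[-0.03,-0.04,0,0,0,0],[-0.06,-0.08,0,0,0,0],[-0.09,-0.12,0,0,0,0],[-0.12,-0.16,0,0,0,0],[-0.15,-0.20,0.01,0,0,0],[-0.18,-0.24,0.03,0,0,0],[-0.21,-0.28,0.05,0,0,0],[-0.2245,-0.2967,0.071,0,0,0]]'
python3 - <<'E'
from h import *
go([.453,-.2135,.03],down(67.8))
im,d,p=snap('wrist','w1')
E
```

```text
clock: 1.7
tcp_pos: [0.4535, -0.2152, 0.1599]
orientation: [0.001, 0.194, 0.981, -0.001]
wrist_force: [0.4, 0.5, 0.3]
finger_gap: 0.0851
shift [0.0014 0.0015 0.1299] turn [-0.04  0.12 -0.12] | tcp [ 0.4535 -0.2152  0.1599] gap 0.0851 F [0.4 0.5 0.3] t 1.7
```

View pics/w1.png

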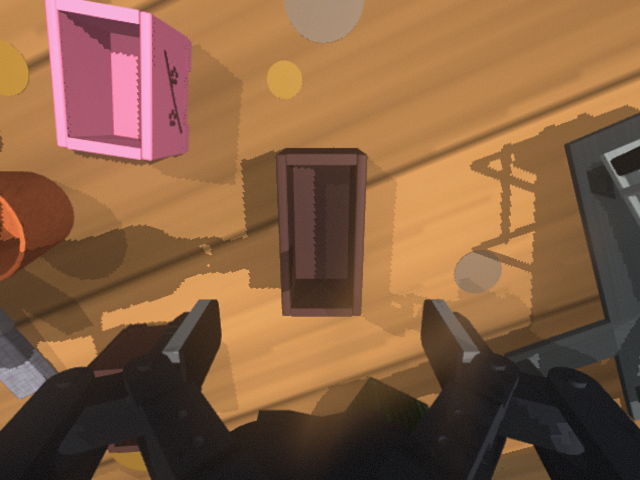

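The wrist view shows the long pot at (322,230), centred between the fingers and aligned with them. I'll check its position along the tool from this view, then go down.

```bash
python3 - <<'E'
from h import *
im,d,p=load('w1'); c=plane([[277,152],[367,152],[282,315],[361,315]],.07,p); print(c.round(4).tolist(),c.mean(0), [np.linalg.norm(c[a]-c[b]).round(4) for a,b in((0,1),(2,3),(0,2),(1,3))])
v=c[0]+c[1]-c[2]-c[3]; print(np.degrees(np.arctan2(v[1],v[0])))
E
python3 -m creep '[[0.001,0.001,0.02,0,0,0],[0.001,0.001,0.045,0,0,0],[0.001,0.001,0.07,0,0,0],[0.001,0.001,0.09,0,0,0],[0.001,0.001,0.11,0,0,0],[0.001,0.001,0.125,0,0,0],[0.001,0.001,0.13,0,0,0],[0.001,0.001,0.13,0,0,0]]'
```

```text
[[0.3862, -0.2191, 0.07], [0.4084, -0.1652, 0.07], [0.4967, -0.2654, 0.07], [0.5193, -0.2104, 0.07]] [ 0.4526287  -0.21501998  0.07      ] [np.float64(0.0583), np.float64(0.0595), np.float64(0.1198), np.float64(0.1198)]
157.5237056625809
clock: 2.55
tcp_pos: [0.4514, -0.2097, 0.0296]
orientation: [-0.001, 0.192, 0.981, 0.0]
wrist_force: [1.3, 0.5, -0.1]
finger_gap: 0.0851
```

```bash
python3 -m creep '[[0,0,0,0,0,0],[0,0,0,0,0,0],[0,0,0,0,0,0],[0,0,0,0,0,0],[0,0,0,0,0,0],[0,0,0,0,0,0],[0,0,0,0,0,0],[0,0,0,0,0,0]]' 0.05 50
python3 - <<'E'
from h import *
# pre-place: first up, then over the cage
go([.453,-.2135,.22],down(67.8)); go(lane(.172,0,.15),RL); print(lane(.172,0,.15))
E
```

```text
clock: 3.35
tcp_pos: [0.453, -0.2115, 0.0316]
orientation: [0.001, 0.192, 0.981, -0.001]
wrist_force: [-2.7, -2.7, 5.2]
finger_gap: 0.0599
shift [-0.0013 -0.0021 -0.1884] turn [-0.08  0.15  0.01] | tcp [ 0.453  -0.2115  0.0316] gap 0.0599 F [-2.7 -2.7  5.2] t 3.35
shift [-0.0287  0.2919 -0.2231] turn [ -5.34 -24.5  -23.58] | tcp [ 0.453  -0.2115  0.0316] gap 0.0599 F [-2.7 -2.7  5.2] t 3.35
[0.58944656 0.04850525 0.25433651]
```

```bash
python3 -m creep '[[0,0,-0.01,0,0,0],[0,0,-0.03,0,0,0],[0,0,-0.06,0,0,0],[0,0,-0.09,0,0,0],[0,0,-0.13,0,0,0],[0,0,-0.17,0,0,0],[0,0,-0.20,0,0,0],[0,0,-0.21,0,0,0]]'
python3 - <<'E'
from h import *
go(lane(.08,0,.19),RL); print(lane(.08,0,.19))
E
```

```text
clock: 4.15
tcp_pos: [0.4531, -0.2105, 0.2436]
orientation: [0.002, 0.192, 0.981, -0.0]
wrist_force: [0.3, -0.4, -4.7]
finger_gap: 0.0596
shift [ 0.063   0.2506 -0.0085] turn [ -5.28 -24.39 -23.55] | tcp [ 0.4531 -0.2105  0.2436] gap 0.0596 F [ 0.3 -0.4 -4.7] t 4.15
[0.489211   0.04535522 0.25170794]
```

```bash
python3 -m creep '[[0.005,0.02,0,-0.5,-2.2,-2.1],[0.014,0.055,-0.001,-1.1,-5.3,-5],[0.024,0.095,-0.003,-2,-9.1,-8.8],[0.034,0.135,-0.004,-2.9,-13,-12.5],[0.043,0.17,-0.006,-3.6,-16.6,-16],[0.052,0.205,-0.007,-4.3,-20,-19.3],[0.059,0.235,-0.008,-5,-23,-22.2],[0.063,0.251,-0.0085,-5.3,-24.4,-23.6]]'
python3 - <<'E'
from h import *
go(lane(.172,0,.17),RL)
snap('scene','s1'); snap('top','t1'); im,d,p=snap('wrist','w2')
E
```

```text
clock: 4.95
tcp_pos: [0.4855, 0.0486, 0.2459]
orientation: [0.213, -0.017, 0.977, 0.006]
wrist_force: [0.1, 0.7, -5.2]
finger_gap: 0.0596
shift [-0.0978 -0.0037  0.0156] turn [ 0.29 -0.41  0.16] | tcp [0.4855 0.0486 0.2459] gap 0.0596 F [ 0.1  0.7 -5.2] t 4.95
```

View pics/w2.png

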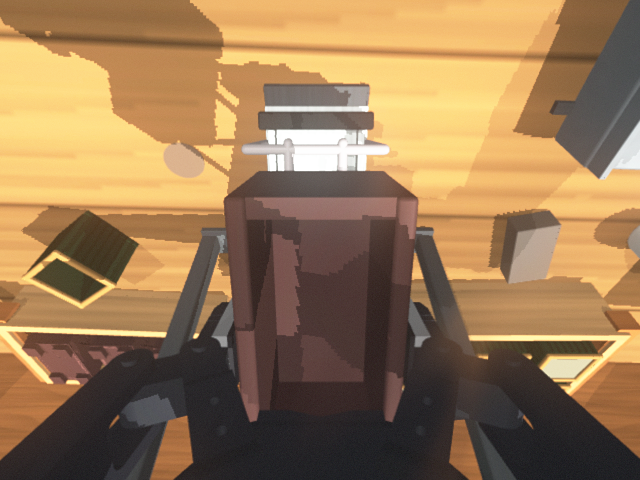

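The wrist view shows the lane dead ahead, with the stop at (316,120) and the cage bar at (316,149), and the pot centred in the jaws. I'll check the lane's sideways position from the stop and bar.

```bash
python3 - <<'E'
from h import *
im,d,p=load('w2')
def lc(P): return np.c_[(P-L0)@LX,(P-L0)@LY,(P-L0)@LN].round(4)
for uv,n in (([[259,120],[373,120]],.04),([[268,112],[367,112]],.02),([[243,149],[389,149]],.093),([[265,90],[368,90]],0.0)):
    o=np.array(p['position']); D=rot(p['orientation']).apply(rays(uv,p))
    t=(n-(o-L0)@LN)/(D@LN); P=o+D*t[:,None]; P2=cloud(uv,[d[v,u] for u,v in uv],p); print(n,lc(P).tolist(),'depth',lc(P2).tolist())
uv=[[316,v] for v in (86,92,98,104,108,112,116,120,124,128,134,140,146,149,152,158)]
print(lc(cloud(uv,[d[v,u] for u,v in uv],p)).tolist())
E
```

```text
0.04 [[-0.0083, -0.0456, 0.04], [-0.0085, 0.0441, 0.04]] depth [[-0.0083, -0.0459, 0.0379], [-0.0085, 0.0445, 0.0367]]
0.02 [[-0.0149, -0.041, 0.02], [-0.0151, 0.0417, 0.02]] depth [[-0.0142, -0.0384, 0.039], [-0.0144, 0.0393, 0.0383]]
0.093 [[0.0107, -0.0484, 0.093], [0.0105, 0.0477, 0.093]] depth [[0.0107, -0.0485, 0.0926], [0.0196, 0.0775, -0.0598]]
0.0 [[-0.0337, -0.0456, 0.0], [-0.034, 0.0444, 0.0]] depth [[-0.0361, -0.0493, -0.0259], [-0.0362, 0.0475, -0.0244]]
[[-0.0395, -0.0013, -0.0238], [-0.0346, -0.0013, -0.0272], [-0.0295, -0.0013, -0.0288], [-0.0243, -0.0014, -0.0312], [-0.0192, -0.0011, -0.0005], [-0.0143, -0.0008, 0.0395], [-0.0114, -0.0008, 0.0393], [-0.0084, -0.0008, 0.039], [-0.0054, -0.0008, 0.0397], [-0.0024, -0.0008, 0.0394], [0.003, -0.0012, -0.0007], [0.0082, -0.0012, -0.001], [0.0087, -0.0004, 0.0922], [0.0106, -0.0004, 0.0935], [0.0126, -0.0004, 0.0921], [0.0244, -0.0012, -0.0018]]
```

The lane origin agrees to within 1 mm. I'll move up-lane over the infeed.

```bash
sed -i 's/^LX=/L0=L0+np.array([0,-.0006,-.0008])\nLX=/' h.py
python3 -m creep '[[-0.01,-0.001,0.002,0,0,0],[-0.025,-0.002,0.004,0,0,0],[-0.045,-0.003,0.007,0,-0.2,0],[-0.065,-0.004,0.01,0.1,-0.4,0.1],[-0.08,-0.004,0.013,0.2,-0.4,0.1],[-0.092,-0.004,0.015,0.3,-0.4,0.1],[-0.098,-0.004,0.0155,0.3,-0.4,0.1],[-0.098,-0.004,0.0155,0.3,-0.4,0.1]]'
python3 - <<'E'
from h import *
go(lane(.172,0,.04),RL)
E
```

```text
clock: 5.9
tcp_pos: [0.5849, 0.0442, 0.2756]
orientation: [0.218, -0.013, 0.976, 0.002]
wrist_force: [-0.4, 1.2, -4.6]
finger_gap: 0.0592
shift [0.0055 0.004  0.1319] turn [-0.2   0.16 -0.17] | tcp [0.5849 0.0442 0.2756] gap 0.0592 F [-0.4  1.2 -4.6] t 5.9
```

```bash
python3 - <<'E'
from h import *
for i in range(4):
    go(lane(.172,0,.04),RL); env.read_camera('top')
E
```

```text
shift [0.0055 0.004  0.1319] turn [-0.2   0.16 -0.17] | tcp [0.5849 0.0442 0.2756] gap 0.0592 F [-0.4  1.2 -4.6] t 5.9
shift [0.0045 0.0037 0.132 ] turn [-0.19  0.11 -0.16] | tcp [0.5841 0.0444 0.2753] gap 0.0593 F [-0.9 -0.3 -3.9] t 5.95
shift [0.004  0.0035 0.1321] turn [-0.18  0.1  -0.14] | tcp [0.5836 0.0446 0.2752] gap 0.0594 F [-0.2 -0.8 -4.2] t 6.0
shift [0.0038 0.0034 0.1323] turn [-0.18  0.11 -0.14] | tcp [0.5833 0.0447 0.2752] gap 0.0597 F [-0.3 -0.8 -4.1] t 6.05
```

```bash
python3 -m creep '[[0.002,0.002,0.02,0,0,0],[0.0035,0.0035,0.045,0,0,0],[0.0035,0.0035,0.07,0,0,0],[0.0035,0.0035,0.095,0,0,0],[0.0035,0.0035,0.115,0,0,0],[0.0035,0.0035,0.128,0,0,0],[0.0035,0.0035,0.13,0,0,0],[0.0035,0.0035,0.13,0,0,0]]'
python3 - <<'E'
from h import *
for i in range(2):
    env.read_camera('top'); go(lane(.172,0,.031),RL)
E
```

```text
clock: 6.9
tcp_pos: [0.636, 0.0496, 0.1567]
orientation: [0.218, -0.014, 0.976, 0.002]
wrist_force: [0.4, -0.6, -4.6]
finger_gap: 0.0593
shift [ 0.0021 -0.0002  0.0122] turn [-0.18  0.25 -0.12] | tcp [0.6364 0.0496 0.1576] gap 0.0593 F [-0.5 -0.2 -4.2] t 6.95
shift [ 0.0025 -0.0002  0.0125] turn [-0.19  0.3  -0.11] | tcp [0.6366 0.0496 0.1581] gap 0.0595 F [ 0.4 -0.1 -4.5] t 7.0
```

Aligned across the lane, and no contact yet. I'll go down gently to the bed.

```bash
python3 -m creep '[[0.001,0,0.003,0,0,0],[0.002,0,0.006,0,0,0],[0.002,0,0.008,0,0,0],[0.002,0,0.0095,0,0,0],[0.002,0,0.0105,0,0,0],[0.002,0,0.0115,0,0,0],[0.002,0,0.012,0,0,0],[0.002,0,0.012,0,0,0]]'
python3 - <<'E'
from h import *
env.read_camera('top'); go(lane(.172,0,.031),RL)
print('Fn',env.get_state()['wrist_force']@LN)
E
```

```text
clock: 7.8
tcp_pos: [0.6389, 0.0496, 0.1462]
orientation: [0.218, -0.014, 0.976, 0.002]
wrist_force: [-9.2, -1.0, 6.9]
finger_gap: 0.0596
shift [-0.0006 -0.0001  0.0008] turn [-0.19  0.2  -0.12] | tcp [0.6388 0.0496 0.1462] gap 0.0592 F [-10.   -1.4   7. ] t 7.85
Fn 10.6254162686679
```

Set on the bed with about 14 N. Releasing.

```bash
python3 -m creep '[[0,0,0,0,0,0],[0,0,0,0,0,0],[0,0,0,0,0,0],[0,0,0,0,0,0],[0,0,0,0,0,0],[0,0,0,0,0,0],[0,0,0,0,0,0],[0,0,0,0,0,0]]' 0.074
python3 - <<'E'
from h import *
im,d,p=snap('wrist','w3'); go(lane(.172,0,.15),RL)
E
```

```text
clock: 8.65
tcp_pos: [0.6394, 0.0496, 0.1449]
orientation: [0.218, -0.014, 0.976, 0.002]
wrist_force: [-0.1, 1.3, 0.1]
finger_gap: 0.0744
shift [-0.0009 -0.0006 -0.1196] turn [-0.18  0.19 -0.12] | tcp [0.6395 0.0497 0.1449] gap 0.0738 F [ 0.4 -0.   0.4] t 8.7
```

View pics/w3.png

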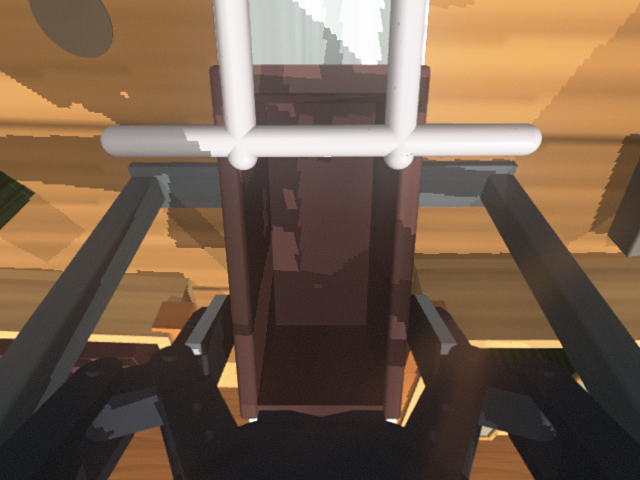

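```bash
python3 - <<'E'
from h import *
def lc(P): return np.c_[(P-L0)@LX,(P-L0)@LY,(P-L0)@LN].round(4)
def rp(uv,n,p):
    o=np.array(p['position']); D=rot(p['orientation']).apply(rays(uv,p)); t=(n-(o-L0)@LN)/(D@LN); return lc(o+D*t[:,None])
im,d,p=load('w3'); print(rp([[211,67],[429,67],[245,415],[400,415]],.07,p).tolist())
im,d,p=snap('wrist','w4'); P=cloud([[320,v] for v in range(56,110,6)],d[56:110:6,320],p); print(lc(P).tolist())
P=cloud([[320,v] for v in range(340,416,5)],d[340:416:5,320],p); print(lc(P).tolist())
print(np.abs(load('w3')[0].astype(int)-im)[60:110,200:440].mean())
E
```

```text
[[0.078, -0.0293, 0.07], [0.0782, 0.0288, 0.07], [0.195, -0.0284, 0.07], [0.195, 0.0289, 0.07]]
[[0.0755, -0.0002, 0.0704], [0.0768, -0.0002, 0.0694], [0.0783, -0.0002, 0.0702], [0.0798, -0.0002, 0.0707], [0.0802, -0.0003, 0.0605], [0.0806, -0.0004, 0.0464], [0.0806, -0.0005, 0.022], [0.0825, -0.0005, 0.0169], [0.0848, -0.0006, 0.0164]]
[[0.1861, -0.0008, 0.0365], [0.1866, -0.0008, 0.0395], [0.1867, -0.0008, 0.0429], [0.1865, -0.0007, 0.0466], [0.1867, -0.0007, 0.0496], [0.1855, -0.0007, 0.0544], [0.1872, -0.0007, 0.0552], [0.1864, -0.0007, 0.0591], [0.1857, -0.0006, 0.0627], [0.1861, -0.0006, 0.0649], [0.1858, -0.0006, 0.0677], [0.1867, -0.0006, 0.0693], [0.1878, -0.0006, 0.0705], [0.1904, -0.0006, 0.0701], [0.1931, -0.0006, 0.0697], [0.2652, -0.0013, 0.0002]]
11.502972222222223
```

The long pot is flat, with its front rim at lane x about 0.076, and it still seems to be creeping down. I'll lift clear and look again.

```bash
python3 -m creep '[[0,0,-0.01,0,0,0],[0,0,-0.025,0,0,0],[0,0,-0.05,0,0,0],[0,0,-0.075,0,0,0],[0,0,-0.10,0,0,0],[0,0,-0.11,0,0,0],[0,0,-0.115,0,0,0],[0,0,-0.115,0,0,0]]'
cat >> h.py <<'E'
def lc(P): return np.c_[(P-L0)@LX,(P-L0)@LY,(P-L0)@LN].round(4)
def prof(tag,x0=0,x1=.29):   # wrist depth, centre strip: lane points grouped by height
    im,P=full(tag); q=lc(P.reshape(-1,3)); q=q[(abs(q[:,1])<.015)&(q[:,0]>x0)&(q[:,0]<x1)]
    w=q[(q[:,2]>.063)&(q[:,2]<.078)]; h,e=np.histogram(w[:,0],np.arange(0,.291,.004)); print('rim-height pts by x',[(round(a,3),int(k)) for a,k in zip(e,h) if k])
E
python3 - <<'E'
from h import *
snap('wrist','w5'); prof('w5'); snap('wrist','w6'); prof('w6'); go(lane(.22,0,.15),RL)
E
```

```text
clock: 9.55
tcp_pos: [0.5906, 0.0485, 0.2494]
orientation: [0.218, -0.014, 0.976, 0.002]
wrist_force: [-0.1, -0.5, 0.5]
finger_gap: 0.0739
rim-height pts by x [(np.float64(0.112), 359), (np.float64(0.116), 244)]
rim-height pts by x [(np.float64(0.112), 342), (np.float64(0.116), 256)]
shift [-0.0497 -0.0004 -0.0054] turn [-0.18  0.1  -0.13] | tcp [0.5902 0.0485 0.2478] gap 0.074 F [-1.2 -0.7 -0.1] t 9.65
```

The long pot's rear rim is at lane x 0.112–0.120, so it slid to the stop by itself. Now the short pot.

```bash
python3 - <<'E'
from h import *
go([.49,-.08,.25],down(80)); go([.533,-.415,.18],down(70.5))
E
```

```text
shift [ 0.0931 -0.1256 -0.0458] turn [ 2.44 25.02 11.44] | tcp [0.5902 0.0485 0.2478] gap 0.074 F [-1.2 -0.7 -0.1] t 9.65
shift [ 0.0927 -0.4616  0.0324] turn [ 4.52 24.83 20.79] | tcp [0.5902 0.0485 0.2478] gap 0.074 F [-1.2 -0.7 -0.1] t 9.65
```

```bash
python3 -m creep '[[0.02,-0.005,-0.02,0,3,0],[0.05,-0.015,-0.035,0.3,6,2],[0.075,-0.03,-0.045,0.7,10,4],[0.09,-0.05,-0.046,1.2,14,6],[0.093,-0.07,-0.046,1.8,18,8],[0.093,-0.09,-0.046,2.2,22,10],[0.093,-0.115,-0.046,2.4,25,11.4],[0.093,-0.126,-0.046,2.4,25,11.4]]' 0.085
python3 - <<'E'
from h import *
env.read_camera('top'); go([.533,-.415,.19],down(70.5))
E
```

```text
clock: 10.45
tcp_pos: [0.4914, -0.0823, 0.2492]
orientation: [-0.001, 0.088, 0.996, 0.001]
wrist_force: [-0.1, -0.1, -1.1]
finger_gap: 0.085
shift [-0.0993 -0.3198  0.0592] turn [ 0.02 -0.03  9.45] | tcp [ 0.4911 -0.0828  0.2493] gap 0.0849 F [ 0.6 -1.4  0.6] t 10.5
```

```bash
python3 -m creep '[[-0.01,-0.04,0,0,0,1],[-0.024,-0.085,0,0,0,2.5],[-0.038,-0.13,0,0,0,4],[-0.053,-0.175,0,0,0,5.5],[-0.068,-0.22,0.01,0,0,7],[-0.082,-0.265,0.03,0,0,8.5],[-0.093,-0.30,0.05,0,0,9.4],[-0.099,-0.32,0.059,0,0,9.4]]'
python3 - <<'E'
from h import *
env.read_camera('top'); go([.533,-.415,.03],down(70.5))
im,P=full('top0'); snap('wrist','w7'); im,Q=full('w7')
q=Q.reshape(-1,3); q=q[(abs(q[:,0]-.533)<.07)&(abs(q[:,1]+.415)<.07)&(q[:,2]>.062)&(q[:,2]<.078)]
print(len(q),cv2.minAreaRect((q[:,:2]*1000).astype(np.float32)),np.median(q[:,2]))
E
```

```text
clock: 11.3
tcp_pos: [0.532, -0.4142, 0.1889]
orientation: [-0.0, 0.169, 0.986, 0.001]
wrist_force: [-1.0, 0.7, 0.8]
finger_gap: 0.0852
shift [-0.001   0.0013  0.1575] turn [ 0.09 -0.07 -0.02] | tcp [ 0.5317 -0.4162  0.1875] gap 0.0849 F [ 1.2 -2.2 -0.4] t 11.35
3301 ((531.6980590820312, -418.458740234375), (60.11879348754883, 85.4883041381836), 72.14134216308594) 0.06935926255553038
```

View pics/w7.png

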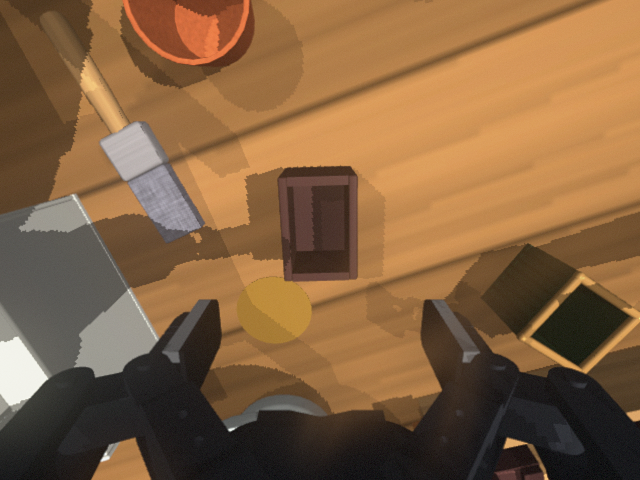

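The short pot is at (318,222), centred. It measures 85.5x60 mm, with the jaw axis at 72°. Descending.

```bash
python3 -m creep '[[0,-0.001,0.02,0,0,-1],[-0.001,-0.001,0.045,0,0,-1.6],[-0.001,-0.001,0.075,0,0,-1.6],[-0.001,-0.001,0.105,0,0,-1.6],[-0.001,-0.001,0.13,0,0,-1.6],[-0.001,-0.001,0.148,0,0,-1.6],[-0.001,-0.001,0.157,0,0,-1.6],[-0.001,-0.001,0.157,0,0,-1.6]]' && python3 -m creep '[[0,0,0,0,0,0],[0,0,0,0,0,0],[0,0,0,0,0,0],[0,0,0,0,0,0],[0,0,0,0,0,0],[0,0,0,0,0,0],[0,0,0,0,0,0],[0,0,0,0,0,0]]' 0.05 50
python3 - <<'E'
from h import *
env.read_camera('top'); go([.532,-.417,.24],down(72))
E
```

```text
clock: 12.2
tcp_pos: [0.5332, -0.4119, 0.0345]
orientation: [0.0, 0.154, 0.988, 0.001]
wrist_force: [-0.5, -0.0, 0.1]
finger_gap: 0.085
clock: 13.0
tcp_pos: [0.5348, -0.4151, 0.0376]
orientation: [0.003, 0.154, 0.988, -0.001]
wrist_force: [-1.0, 0.2, 6.0]
finger_gap: 0.0596
shift [ 0.001  -0.0029 -0.2024] turn [-0.05  0.31  0.26] | tcp [ 0.5348 -0.415   0.0376] gap 0.0591 F [-0.6 -0.2  5.9] t 13.05
```

```bash
python3 -m creep '[[0,0,-0.01,0,0,0],[0,0,-0.03,0,0,0],[0,0,-0.06,0,0,0],[0,0,-0.09,0,0,0],[0,0,-0.13,0,0,0],[0,0,-0.17,0,0,0],[0,0,-0.20,0,0,0],[0,0,-0.215,0,0,0]]'
python3 - <<'E'
from h import *
env.read_camera('top'); go([.49,-.15,.26],down(80)); go(lane(.08,0,.20),RL)
E
```

```text
clock: 13.85
tcp_pos: [0.5337, -0.4142, 0.2543]
orientation: [0.003, 0.154, 0.988, -0.001]
wrist_force: [0.4, 0.3, -3.3]
finger_gap: 0.0592
shift [ 0.1226  0.2386 -0.0055] turn [-0.11  0.42 -7.74] | tcp [ 0.5341 -0.4146  0.2558] gap 0.0594 F [ 0.2 -2.  -0.8] t 13.9
shift [ 0.1866  0.4224 -0.0062] turn [ -4.42 -24.35 -19.19] | tcp [ 0.5341 -0.4146  0.2558] gap 0.0594 F [ 0.2 -2.  -0.8] t 13.9
```

```bash
python3 -m creep '[[0.01,0.02,-0.001,0,0,-0.5],[0.025,0.05,-0.002,0,0,-1.5],[0.042,0.085,-0.003,0,0,-3],[0.06,0.12,-0.004,0,0,-4.2],[0.08,0.155,-0.005,0,0,-5.4],[0.1,0.19,-0.005,0,0.2,-6.5],[0.115,0.222,-0.005,0,0.4,-7.5],[0.123,0.238,-0.005,0,0.4,-7.7]]'
python3 - <<'E'
from h import *
env.read_camera('top'); go(lane(.08,0,.20),RL)
E
```

```text
clock: 14.7
tcp_pos: [0.4871, -0.1467, 0.2547]
orientation: [-0.003, 0.086, 0.996, 0.002]
wrist_force: [0.3, -0.7, -2.7]
finger_gap: 0.059
shift [ 0.0344  0.1868 -0.0041] turn [ -2.29 -25.32 -11.53] | tcp [ 0.4869 -0.1453  0.2549] gap 0.0592 F [-1.8  3.  -2.6] t 14.75
```

```bash
python3 -m creep '[[0.004,0.02,0,-0.3,-3,-1.4],[0.009,0.05,-0.001,-0.6,-7,-3.2],[0.015,0.08,-0.002,-1,-11,-5],[0.021,0.115,-0.003,-1.4,-15.5,-7],[0.027,0.148,-0.004,-1.8,-20,-9],[0.031,0.17,-0.004,-2.1,-23,-10.5],[0.034,0.185,-0.004,-2.3,-25.3,-11.5],[0.034,0.186,-0.004,-2.3,-25.3,-11.5]]'
python3 - <<'E'
from h import *
env.read_camera('top'); env.read_camera('top');go(lane(.172,0,.17),RL)
E
```

```text
clock: 15.55
tcp_pos: [0.4854, 0.0406, 0.2583]
orientation: [0.216, -0.015, 0.976, 0.002]
wrist_force: [0.3, -0.6, -3.5]
finger_gap: 0.059
shift [-0.0905  0.006   0.0286] turn [-0.26  0.01 -0.13] | tcp [0.4871 0.0391 0.2593] gap 0.059 F [ 0.4 -0.5 -3.1] t 15.65
```

```bash
python3 -m creep '[[-0.01,0.001,0.003,0,0,0],[-0.025,0.003,0.008,0,0,0],[-0.045,0.004,0.014,0,0,0],[-0.065,0.005,0.02,0,0,0],[-0.08,0.006,0.025,-0.2,0,-0.1],[-0.088,0.006,0.028,-0.2,0,-0.1],[-0.09,0.006,0.0285,-0.2,0,-0.1],[-0.09,0.006,0.0285,-0.2,0,-0.1]]'
python3 - <<'E'
from h import *
for i in range(3): env.read_camera('top')
go(lane(.172,0,.05),RL)
E
```

```text
clock: 16.45
tcp_pos: [0.5811, 0.0474, 0.2713]
orientation: [0.216, -0.015, 0.976, 0.003]
wrist_force: [-0.7, -0.1, -3.2]
finger_gap: 0.0593
shift [-5.000e-04 -1.000e-04  1.204e-01] turn [-0.04  0.05 -0.04] | tcp [0.5803 0.0478 0.2718] gap 0.0592 F [-1.9 -0.3 -3. ] t 16.6
```

```bash
python3 -m creep '[[0,0,0.02,0,0,0],[0,0,0.045,0,0,0],[0,0,0.07,0,0,0],[0,0,0.09,0,0,0],[0,0,0.108,0,0,0],[0,0,0.118,0,0,0],[0,0,0.12,0,0,0],[0,0,0.12,0,0,0]]'
python3 - <<'E'
from h import *
for i in range(2): env.read_camera('top')
go(lane(.172,0,.0375),RL)
E
```

```text
clock: 17.4
tcp_pos: [0.6317, 0.0495, 0.1636]
orientation: [0.217, -0.015, 0.976, 0.003]
wrist_force: [0.0, -0.6, -4.0]
finger_gap: 0.059
shift [ 0.0013 -0.0002  0.0138] turn [-0.04  0.19 -0.02] | tcp [0.6322 0.0494 0.1646] gap 0.059 F [ 0.1 -0.3 -3.6] t 17.5
```

```bash
python3 -m creep '[[0,0,0.003,0,0,0],[0.001,0,0.006,0,0,0],[0.001,0,0.0085,0,0,0],[0.001,0,0.0105,0,0,0],[0.001,0,0.012,0,0,0],[0.001,0,0.0125,0,0,0],[0.001,0,0.013,0,0,0],[0.001,0,0.013,0,0,0]]'
python3 - <<'E'
from h import *
env.read_camera('top'); go(lane(.172,0,.0375),RL)
print('Fn',env.get_state()['wrist_force']@LN)
E
```

```text
clock: 18.3
tcp_pos: [0.6361, 0.0496, 0.1515]
orientation: [0.217, -0.015, 0.976, 0.003]
wrist_force: [-4.7, -0.9, 0.9]
finger_gap: 0.0593
shift [-0.0008 -0.0002  0.0003] turn [-0.03  0.08 -0.03] | tcp [0.6361 0.0496 0.1515] gap 0.0596 F [-6.   0.1  1.2] t 18.35
Fn 3.60290848064483
```

On the bed with about 7 N. I'll release, then lift.

```bash
python3 -m creep '[[0,0,0,0,0,0],[0,0,0,0,0,0],[0,0,0,0,0,0],[0,0,0,0,0,0],[0,0,0,0,0,0],[0,0,-0.01,0,0,0],[0,0,-0.03,0,0,0],[0,0,-0.05,0,0,0]]' 0.074
python3 -m creep '[[0,0,-0.02,0,0,0],[0,0,-0.04,0,0,0],[0,0,-0.06,0,0,0],[0,0,-0.07,0,0,0],[0.01,0,-0.075,0,0,0],[0.02,0,-0.075,0,0,0],[0.03,0,-0.075,0,0,0],[0.03,0,-0.075,0,0,0]]'
python3 - <<'E'
from h import *
snap('wrist','w8'); prof('w8'); 
im,P=full('w8'); q=lc(P.reshape(-1,3)); 
for a,b in((.10,.118),(.125,.2)):
  w=q[(abs(q[:,1])<.035)&(q[:,0]>a)&(q[:,0]<b)&(abs(q[:,2]-.07)<.006)]; print(np.percentile(w,[0.5,50,99.5],axis=0).tolist())
go([.40,.2,.26],down(91.5))
E
```

```text
clock: 19.15
tcp_pos: [0.6146, 0.049, 0.197]
orientation: [0.217, -0.015, 0.976, 0.003]
wrist_force: [0.2, -0.2, -0.7]
finger_gap: 0.074
clock: 19.95
tcp_pos: [0.5537, 0.0473, 0.2491]
orientation: [0.215, -0.015, 0.976, 0.003]
wrist_force: [0.3, 0.7, -0.9]
finger_gap: 0.0739
rim-height pts by x [(np.float64(0.0), 287), (np.float64(0.108), 3), (np.float64(0.112), 339), (np.float64(0.116), 235), (np.float64(0.12), 236), (np.float64(0.124), 129), (np.float64(0.196), 317), (np.float64(0.2), 168), (np.float64(0.204), 4)]
[[0.1039, -0.0302, 0.0642], [0.1135, -0.0006, 0.07], [0.1179, 0.0289, 0.0717]]
[[0.1251, -0.0304, 0.0642], [0.1667, 0.0, 0.0699], [0.1998, 0.0292, 0.0717]]
shift [ 0.1319  0.1575 -0.0724] turn [ 0.06 24.95  0.25] | tcp [0.5549 0.0472 0.25  ] gap 0.074 F [ 0.7 -0.5  0.6] t 20.0
```

View pics/w8.png

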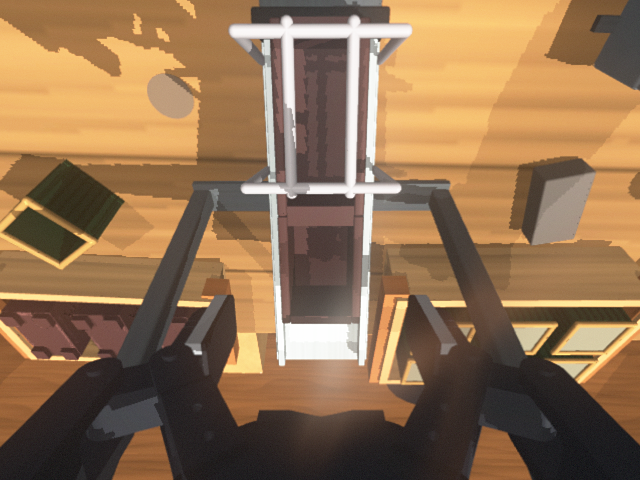

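Both pots are down: long pot rear rim at x of about 0.120, short pot 0.120–0.204, in contact and flat. Now the call box.

```bash
python3 -m creep '[[0.02,0.01,-0.01,0,3,0],[0.045,0.03,-0.025,0,6.5,0],[0.07,0.055,-0.04,0,10,0],[0.09,0.08,-0.05,0,14,0],[0.105,0.105,-0.06,0,18,0],[0.12,0.13,-0.066,0,22,0],[0.13,0.15,-0.072,0,25,0],[0.132,0.157,-0.072,0,25,0]]' 0.06
python3 - <<'E'
from h import *
env.read_camera('top'); go([.39,.349,.22],down(89.5))
E
```

```text
clock: 20.8
tcp_pos: [0.4019, 0.201, 0.2602]
orientation: [-0.0, -0.016, 1.0, -0.0]
wrist_force: [0.4, 0.3, -0.3]
finger_gap: 0.0601
shift [0.007  0.1483 0.04  ] turn [-0.    0.07  2.38] | tcp [0.4018 0.201  0.26  ] gap 0.0597 F [ 0.1  0.9 -0. ] t 20.85
```

```bash
python3 -m creep '[[0,0.015,0,0,0,0],[0,0.04,0.01,0,0,1],[0.004,0.07,0.02,0,0,2],[0.007,0.1,0.03,0,0,2.4],[0.007,0.125,0.04,0,0,2.4],[0.007,0.14,0.04,0,0,2.4],[0.007,0.148,0.04,0,0,2.4],[0.007,0.148,0.04,0,0,2.4]]' 0.06
python3 - <<'E'
from h import *
for i in range(2): env.read_camera('top')
snap('wrist','w9'); im,P=full('w9'); q=P.reshape(-1,3); q=q[(q[:,0]>.3)&(q[:,0]<.54)&(q[:,1]>.27)&(q[:,1]<.43)]
for lo,hi in((.055,.065),(.082,.088),(.113,.123)):
  k=q[(q[:,2]>lo)&(q[:,2]<hi)]; print(lo,len(k),np.median(k,0).round(4),cv2.minAreaRect((k[:,:2]*1000).astype(np.float32)))
go([.381,.349,.103],down(89.5))
E
```

```text
clock: 21.65
tcp_pos: [0.3905, 0.3474, 0.2212]
orientation: [0.001, 0.005, 1.0, 0.0]
wrist_force: [0.3, -0.9, -0.8]
finger_gap: 0.0597
0.055 8669 [0.4674 0.3477 0.0596] ((425.5877685546875, 347.0965576171875), (102.99730682373047, 187.965087890625), 88.86856079101562)
0.082 12018 [0.375  0.3484 0.0846] ((379.48309326171875, 348.6044006347656), (106.20889282226562, 86.17790222167969), 89.39045715332031)
0.113 998 [0.3781 0.3485 0.1174] ((379.0255432128906, 348.62921142578125), (13.540091514587402, 39.3740119934082), 89.02465057373047)
shift [0.0098 0.0025 0.1182] turn [-0.01  0.14 -0.19] | tcp [0.3904 0.3464 0.2213] gap 0.0603 F [ 0.  -1.3 -0.2] t 21.8
```

View pics/w9.png

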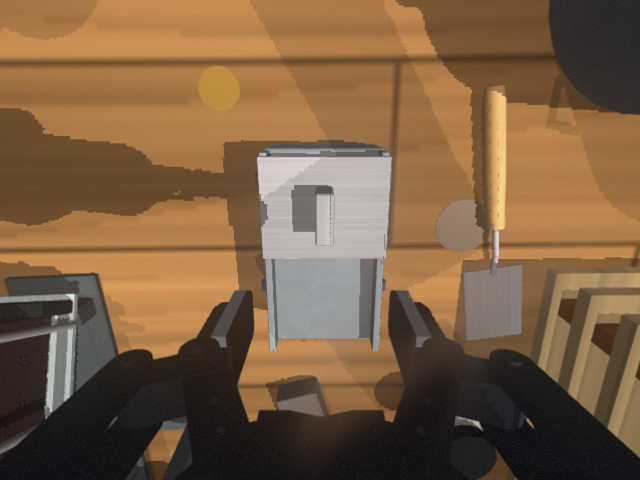

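The wrist view shows the cover plate shut, with the tab at (325,216). It measures (0.379, 0.3486, 0.117), with box yaw about −0.8°. I'll pinch the tab.

```bash
python3 -m creep '[[0.003,0.001,0.02,0,0,0],[0.008,0.002,0.045,0,0,0],[0.011,0.002,0.07,0,0,0],[0.011,0.002,0.095,0,0,0],[0.011,0.002,0.115,0,0,0],[0.011,0.002,0.123,0,0,0],[0.011,0.002,0.126,0,0,0],[0.011,0.002,0.126,0,0,0]]' 0.045
python3 - <<'E'
from h import *
for i in range(2): env.read_camera('top')
go([.379,.3486,.095],down(89.2))
E
```

```text
clock: 22.6
tcp_pos: [0.3797, 0.3491, 0.0953]
orientation: [0.001, 0.006, 1.0, 0.0]
wrist_force: [0.5, -0.2, -0.2]
finger_gap: 0.0451
shift [ 0.0011 -0.001   0.0009] turn [0.05 0.19 0.14] | tcp [0.3801 0.3496 0.0959] gap 0.0451 F [ 0.  -0.   0.3] t 22.7
```

Close on the tab, then slide it about 88 mm towards box +x, which is tool −x.

```bash
python3 -m creep '[[0,0,0,0,0,0],[0,0,0,0,0,0],[0,0,0,0,0,0],[0,0,0,0,0,0],[0,0,0,0,0,0],[0,0,0,0,0,0],[0,0,0,0,0,0],[0,0,0,0,0,0]]' 0.005 40
python3 -m creep '[[-0.005,0,0,0,0,0],[-0.015,0,0,0,0,0],[-0.028,0,0,0,0,0],[-0.042,0,0,0,0,0],[-0.056,0,0,0,0,0],[-0.068,0,0,0,0,0],[-0.078,0,0,0,0,0],[-0.082,0,0,0,0,0]]'
python3 - <<'E'
from h import *
env.read_camera('top'); go([.379,.3486,.095],down(89.2))
E
```

```text
clock: 23.5
tcp_pos: [0.3797, 0.3493, 0.0955]
orientation: [0.001, 0.006, 1.0, 0.0]
wrist_force: [-0.3, -2.3, 5.3]
finger_gap: 0.0132
clock: 24.3
tcp_pos: [0.4623, 0.3485, 0.0956]
orientation: [0.001, 0.006, 1.0, 0.0]
wrist_force: [-1.2, -1.3, 6.2]
finger_gap: 0.0133
shift [ 0.0837 -0.0009  0.0003] turn [0.03 0.18 0.13] | tcp [0.4627 0.3485 0.0956] gap 0.0131 F [ 1.4 -0.9  5.2] t 24.35
```

```bash
python3 -m creep '[[0,0,0,0,0,0],[0,0,0,0,0,0],[0,0,0,0,0,0],[0,0,-0.01,0,0,0],[0,0,-0.025,0,0,0],[0,0,-0.04,0,0,0],[0,0,-0.05,0,0,0],[0,0,-0.05,0,0,0]]' 0.045
python3 -m creep '[[0.01,0,0,0,0,0],[0.025,0,0,0,0,0],[0.042,0,0,0,0,0],[0.058,0,0,0,0,0],[0.07,0,0,0,0,0],[0.079,0,0,0,0,0],[0.084,0,0,0,0,0],[0.084,0,0,0,0,0]]' 0
python3 - <<'E'
from h import *
for i in range(2): env.read_camera('top')
snap('wrist','w10'); im,P=full('w10'); q=P.reshape(-1,3); k=q[(q[:,0]>.3)&(q[:,0]<.54)&(q[:,1]>.27)&(q[:,1]<.43)&(q[:,2]>.113)&(q[:,2]<.122)]
if len(k): print('tab',len(k),cv2.minAreaRect((k[:,:2]*1000).astype(np.float32)))
k=q[(abs(q[:,0]-.379)<.03)&(abs(q[:,1]-.3486)<.03)&(q[:,2]>.074)&(q[:,2]<.081)]; print('button',len(k),k.mean(0),k.min(0),k.max(0))
go([.379,.3486,.08],down(89.2))
E
```

```text
clock: 25.15
tcp_pos: [0.4621, 0.349, 0.147]
orientation: [0.002, 0.005, 1.0, 0.001]
wrist_force: [-0.5, -0.4, 0.2]
finger_gap: 0.0447
clock: 25.95
tcp_pos: [0.3766, 0.3493, 0.1447]
orientation: [0.001, 0.005, 1.0, -0.0]
wrist_force: [0.4, 0.0, 0.1]
finger_gap: -0.0001
tab 440 ((456.0386047363281, 347.9758605957031), (9.13502025604248, 26.29205894470215), 88.18309783935547)
button 704 [0.37408974 0.34825394 0.07982162] [0.36151072 0.33100625 0.07408664] [0.39624382 0.36627689 0.08099965]
shift [-0.0011 -0.0008  0.0648] turn [0.   0.13 0.15] | tcp [0.3778 0.3494 0.1448] gap -0.0001 F [-0.3 -0.8 -0.4] t 26.1
```

View pics/w10.png

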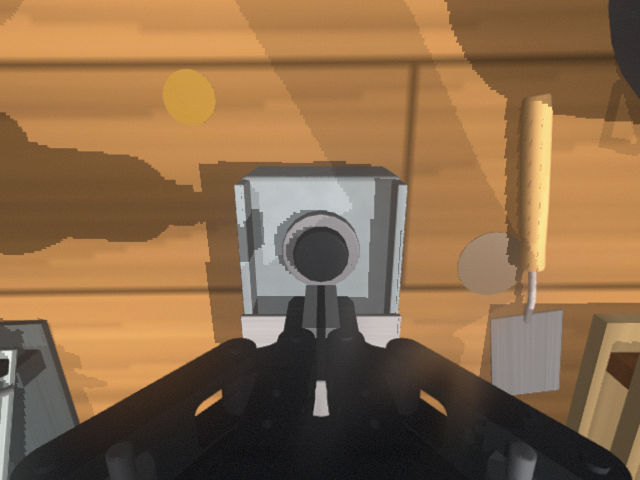

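The button is exposed at (320,252), right under the closed fingers. Pressing.

```bash
python3 -m creep '[[-0.001,0,0.02,0,0,0],[-0.001,0,0.04,0,0,0],[-0.001,0,0.055,0,0,0],[-0.001,0,0.064,0,0,0],[-0.001,0,0.069,0,0,0],[-0.001,0,0.072,0,0,0],[-0.001,0,0.074,0,0,0],[-0.001,0,0.074,0,0,0]]'
```

```text
clock: 26.9
tcp_pos: [0.3784, 0.349, 0.0755]
orientation: [0.002, 0.006, 1.0, 0.0]
wrist_force: [-11.4, -8.7, 35.3]
finger_gap: -0.0001
```

Contact at 35 N, well above the button's 5 N, so it is either bottomed out or touching something else. I'll check where the button top is now.

```bash
python3 - <<'E'
from h import *
env.read_camera('top'); snap('wrist','w11')
for t in('w10','w11'):
  im,P=full(t); q=P.reshape(-1,3); c=im.reshape(-1,3).max(1)
  m=(np.hypot(q[:,0]-.379,q[:,1]-.3486)<.022)&(q[:,0]<.372)&(q[:,2]>.05)&(q[:,2]<.09)
  h,e=np.histogram(q[m][:,2],np.arange(.056,.09,.002)); print(t,[(round(a,3),int(k)) for a,k in zip(e,h) if k])
s=env.get_state(); print(s['tcp_pos'],s['wrist_force'],s['ft_torque'])
im=load('w11')[0]; cv2.imwrite('pics/c11.png',cv2.resize(im[150:400,180:460],(800,714))[:600])
E
```

```text
w10 [(np.float64(0.068), 2), (np.float64(0.07), 365), (np.float64(0.072), 175), (np.float64(0.074), 41), (np.float64(0.076), 40), (np.float64(0.078), 98), (np.float64(0.08), 459), (np.float64(0.082), 111)]
w11 [(np.float64(0.068), 2), (np.float64(0.07), 782), (np.float64(0.072), 473), (np.float64(0.074), 728), (np.float64(0.076), 45), (np.float64(0.078), 35), (np.float64(0.08), 81), (np.float64(0.082), 117), (np.float64(0.084), 134), (np.float64(0.086), 142)]
[0.3783498  0.34894015 0.07547714] [-11.26662992  -9.65218642  36.2444677 ] [-1.97146258  2.35987762 -0.03009462]
```

View pics/c11.png

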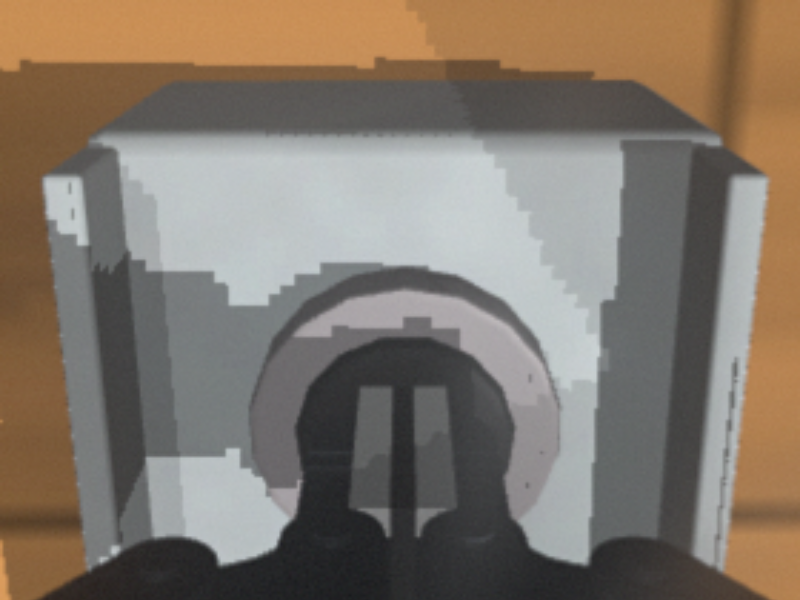

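The button top went from 0.0805 to 0.0748, about 6 mm, so it is bottomed. The fingertips are on the black cap, clear of the collar. I'll lift, go back to the tab and re-pinch.

```bash
python3 -m creep '[[0,0,-0.005,0,0,0],[0,0,-0.015,0,0,0],[0,0,-0.03,0,0,0],[0,0,-0.05,0,0,0],[0,0,-0.065,0,0,0],[0,0,-0.074,0,0,0],[0,0,-0.076,0,0,0],[0,0,-0.076,0,0,0]]'
python3 -m creep '[[-0.01,0,0,0,0,0],[-0.025,0,0,0,0,0],[-0.042,0,0,0,0,0],[-0.058,0,0,0,0,0],[-0.07,0,0,0,0,0],[-0.079,0,0,0,0,0],[-0.083,0,0,0,0,0],[-0.083,0,0,0,0,0]]' 0.045
python3 - <<'E'
from h import *
snap('wrist','w12'); im,P=full('w12'); q=P.reshape(-1,3)
m=(np.hypot(q[:,0]-.379,q[:,1]-.3486)<.015)&(q[:,2]>.05)&(q[:,2]<.09); print('button z',np.median(q[m][:,2]),m.sum())
env.read_camera('top'); go([.462,.3483,.095],down(89.2))
E
```

```text
clock: 27.8
tcp_pos: [0.3783, 0.3494, 0.1467]
orientation: [0.001, 0.006, 1.0, 0.0]
wrist_force: [-0.8, -0.3, 0.0]
finger_gap: -0.0002
clock: 28.6
tcp_pos: [0.4616, 0.3482, 0.1466]
orientation: [0.001, 0.006, 1.0, -0.0]
wrist_force: [-1.0, -0.0, -0.2]
finger_gap: 0.0446
button z 0.08158225733641902 2373
shift [-0.0013  0.0001  0.0517] turn [-0.03  0.06  0.17] | tcp [0.4607 0.3483 0.1467] gap 0.0451 F [-1.3  0.2  0.1] t 28.7
```

The button is back up (z about 0.081). I'll pinch the tab and slide the cover shut.

```bash
python3 -m creep '[[-0.001,0,0.012,0,0,0],[-0.001,0,0.028,0,0,0],[-0.001,0,0.042,0,0,0],[-0.001,0,0.05,0,0,0],[-0.001,0,0.051,0,0,0],[-0.001,0,0.051,0,0,0],[-0.001,0,0.051,0,0,0],[-0.001,0,0.051,0,0,0]]'
python3 -m creep '[[0,0,0,0,0,0],[0,0,0,0,0,0],[0,0,0,0,0,0],[0,0,0,0,0,0],[0,0,0,0,0,0],[0,0,0,0,0,0],[0,0,0,0,0,0],[0,0,0,0,0,0]]' 0.005 40
python3 -m creep '[[0.005,0,0,0,0,0],[0.015,0,0,0,0,0],[0.03,0,0,0,0,0],[0.045,0,0,0,0,0],[0.06,0,0,0,0,0],[0.072,0,0,0,0,0],[0.08,0,0,0,0,0],[0.083,0,0,0,0,0]]'
python3 - <<'E'
from h import *
env.read_camera('top'); go([.379,.3486,.095],down(89.2))
E
```

```text
clock: 29.5
tcp_pos: [0.4627, 0.3486, 0.0966]
orientation: [0.001, 0.006, 1.0, 0.0]
wrist_force: [0.6, -0.0, 0.3]
finger_gap: 0.0452
clock: 30.3
tcp_pos: [0.4625, 0.3485, 0.0963]
orientation: [0.001, 0.006, 1.0, 0.0]
wrist_force: [0.0, 0.2, 4.3]
finger_gap: 0.0132
clock: 31.1
tcp_pos: [0.3793, 0.3493, 0.0963]
orientation: [0.002, 0.005, 1.0, -0.0]
wrist_force: [8.5, -2.2, -0.8]
finger_gap: 0.0135
shift [ 0.0004 -0.0007  0.0013] turn [-0.01  0.26  0.17] | tcp [0.3794 0.3493 0.0963] gap 0.0131 F [ 2.7 -1.8  4.8] t 31.15
```

Nudge 2 mm more onto the end stop, release, lift, and check everything.

```bash
python3 -m creep '[[0.001,0,0,0,0,0],[0.0015,0,0,0,0,0],[0.002,0,0,0,0,0],[0.002,0,0,0,0,0],[0.002,0,0,0,0,0],[0.002,0,0,0,0,0],[0.002,0,0,0,0,0],[0.002,0,0,0,0,0]]'
python3 -m creep '[[0,0,0,0,0,0],[0,0,0,0,0,0],[0,0,0,0,0,0],[0,0,-0.01,0,0,0],[0,0,-0.03,0,0,0],[0,0,-0.06,0,0,0],[0,0,-0.09,0,0,0],[0,0,-0.12,0,0,0]]' 0.045
python3 - <<'E'
from h import *
for i in range(2): env.read_camera('top')
snap('wrist','w13'); snap('top','t2'); snap('scene','s2')
im,P=full('w13'); q=P.reshape(-1,3); q=q[(q[:,0]>.3)&(q[:,0]<.54)&(q[:,1]>.27)&(q[:,1]<.43)]
for lo,hi in((.082,.088),(.113,.123)):
  k=q[(q[:,2]>lo)&(q[:,2]<hi)]; print(lo,len(k),cv2.minAreaRect((k[:,:2]*1000).astype(np.float32)))
prof('t2'); prof('s2')
a,b=load('t2')[0],load('top0')[0]; a2=load('s2')[0]
cv2.imwrite('pics/f.png',np.hstack([cv2.resize(a[80:330,140:500],(400,278)),cv2.resize(a2[150:420,170:520],(400,278))]))
E
```

```text
clock: 31.95
tcp_pos: [0.3793, 0.3493, 0.0963]
orientation: [0.003, 0.006, 1.0, -0.0]
wrist_force: [6.9, -1.5, 2.7]
finger_gap: 0.0133
clock: 32.75
tcp_pos: [0.3766, 0.3492, 0.2174]
orientation: [0.001, 0.005, 1.0, -0.0]
wrist_force: [0.2, 1.6, -0.4]
finger_gap: 0.0448
0.082 11628 ((379.6695556640625, 348.5516662597656), (106.12196350097656, 86.37403869628906), 89.18241882324219)
0.113 976 ((378.9666442871094, 348.4664306640625), (13.696765899658203, 39.31950378417969), 89.64443969726562)
rim-height pts by x [(np.float64(0.0), 2), (np.float64(0.008), 1), (np.float64(0.112), 10), (np.float64(0.116), 8), (np.float64(0.12), 8), (np.float64(0.124), 9), (np.float64(0.128), 2), (np.float64(0.196), 4), (np.float64(0.2), 13), (np.float64(0.204), 4)]
rim-height pts by x [(np.float64(0.0), 7), (np.float64(0.004), 7), (np.float64(0.008), 5), (np.float64(0.108), 2), (np.float64(0.112), 7), (np.float64(0.116), 9), (np.float64(0.12), 15), (np.float64(0.124), 11), (np.float64(0.128), 1)]
```

View pics/f.png

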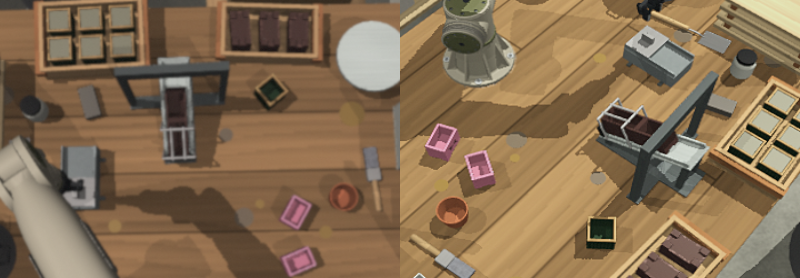

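The final views show both pots in the lane, at (177,105) on the left and (635,130) on the right. The cover is shut, with its plate at the same place as at the start, and the other ware is where it was. Handing in.

```bash
python3 -c "
from h import *
print(env.hand_in())"
```

```text
the job is handed in; nothing more can be done
None
```

I loaded both pots, worked the call box and handed the job in at about 33 s of the 72 s allowed. The hand-in gave no verdict, so the results below come from my own measurements.

- **Long pot:** I set it flat on the bed square to it and let go. It slid down to the rubber stop by itself, with its rear rim at 0.12 m in the lane, and did not need pushing.
- **Short pot:** I set it flat behind the long one. It ended touching it, at 0.12–0.205 m, off-centre by less than 1 mm.
- **Button:** I slid the cover about 83 mm open and pressed the button until it bottomed, with its top down about 6 mm. I then saw it back up before closing the cover. The press force read 35 N, well above the button's own 5 N. The wrist camera showed the fingertips on the black cap and clear of the collar.
- **Cover:** It is shut against its end stop. Its plate and tab are within 0.5 mm of where they were at the start.
- **Other ware:** Nothing else looks moved in the last top and scene pictures. I checked this by eye and did not measure each item.

No check failed. The only disagreement was a 1–3 mm scatter between the camera and arm readings, for example the button top at 80–81 mm against the stated 78 mm.

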